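# Feel along the sealing flange of an engine cover

### The arm

A 7-joint arm with a two-finger parallel gripper is mounted at the origin on the work surface. World frame = base frame: x ahead of the robot, y to its left, z up, the work surface at z = 0. Lengths are in m, angles in rad, forces in N, time in s.
With the tool pointing down it reaches from about 0.4 to 0.85 m from the base axis. Payload 4.5 kg.
Tool frame: the origin (TCP) lies between the finger pads; the fingertips stand 19 mm ahead of it and the grasp point (between the pads) is the TCP (r.tips_ahead is the distance from the TCP to the fingertips, in m); z points along the fingers, y is the line along which they close (so a half turn about z gives the same grasp; the last joint's range is limited). The gripper opens to 88 mm and grips with 3 to 60 N. Pads are 18 mm wide; open, the fingers measure 123 mm over their backs; the gripper's body (75 mm by 187 mm) begins 45 mm behind the grasp point.
Start: joints at [1.183, 0.689, -0.195, 1.565, 0.157, 0.902, -0.215], TCP at [0.256, -0.57, 0.258] pointing down, gripper open.
Joint ranges: [-3.01, 3.01], [-0.46, 2.08], [-1.47, 1.51], [0.13, 2.56], [-1, 4.14], [0.04, 2.09], [-2.66, 2.66]. Speed limits (rad/s): [2.57, 2.57, 3.14, 3.14, 3.14, 3.14, 3.14].

### API

Orientations are given as a unit quaternion [x, y, z, w].
In Python, from plant import r, cams, models gives the robot as it stands. The module is installed in compiled form; this text tells all that it offers.
- The arm moves only by the tool jog_arm, never from a script. Its arguments are lists of equal length, an entry for each row: "turn": the turn, a rotation vector about the tool's x, y, z in rad, a list of three; "translation": the shift along the tool's x, y, z in m, a list of three; "grip": the closure, from 0 (fully open) to 1 (shut). In form: {"turn": [[ax, ay, az], ...], "translation": [[tx, ty, tz], ...], "grip": [grip, ...]}. A call has 1 to 20 rows; each row is the pose to reach, as a shift and turn from the pose commanded when the call began, along the tool's axes at that moment; what a row does not reach only later rows make up. A row lasts 1/8 s, in which the tool goes at most 62.5 mm and 10.7 degrees, less where a joint would pass 70% of its speed; a pose out of reach is approached as far as the arm can. A call with a gripper value outside its range is refused whole. The fingers move at their own pace and stop on an object; "force" is the grip in N (left out, the last holds). Time passes only in rows, so rows that repeat a pose let the fingers close. It gives the time, the measured TCP pose, the force, the opening and the grip force at its end, in the units of the state.
- r.get_state(): the state, without advancing time (a new reading comes with each control period).
- cams.snapshot(name): name is "side" or "top" or "wrist"; returns the picture (400x640x3 uint8, red, green, blue); there is no depth.
- cams.camera_params(name): a dict with "fx", "fy", "cx", "cy" (pixels), "eye" and "orientation" of the camera in the world. Camera axes: x right, y up, looking along -z (the intrinsics and any distortion apply to the point x, -y, -z); pixel columns grow to the right and rows downward; lengths in m; the calibration is good to about 2 mm. A picture is of the moment at which its call begins: read the wrist's pose just before it. camera_params takes no time and is no camera call; for the wrist camera it gives the pose at the moment of the call.
- r.finish_job(): hands the job in; it is judged then, once.
Trained networks look in the newest picture that a camera, given by its name, has taken for a name from the list of things; names that differ only in an ending like _2 or _b are one class to them, and where a whole thing is asked for, a point or a joint stands for the part that bears it (a point fixed in the world has none). Each returns a list of dicts, best first, with "p" (0 to 1); they miss things now and then, are a little off and sometimes report something else, mostly with a low value. They report only what shows in the picture. A call takes as long as a camera call.
- models.find_in(camera, name): "position" ([x, y, z] in m, in world coordinates, good to about 4 mm: the middle of the surface that is visible of it).
- models.masks_of(camera, name): "pixels" (400x640 bool, what is visible of it).
- models.place_of(camera, name): "position" ([x, y, z] in m, in world coordinates, good to about 4 mm: a listed point, or the origin of a listed thing).
The state is a dict: "clock": time; "q": joint angles; "qd": joint speeds; "joint_torque": joint torques, N m; "tool_pos": TCP position; "eef_rot": TCP orientation; "contact_force": force on the tool from outside, world axes, zero at the start; "moment": the same for the moment, N m; "opening": opening from 0.0 (shut) to 1.0 (fully open); "finger_force": force on a finger pad.
Only numpy, scipy, OpenCV 4.12 (cv2) and the standard library are available. Lean on these libraries where they do the work, as an engineer would, in place of code of your own. Each camera call takes 0.05 s, during which the arm holds its last target. There are 200 camera calls.

### The job

Check the sealing face of the upside-down aluminium engine cover for nicks: with the closed fingertips pressed lightly on top of its flange, feel along the long side from the corner with the lug, round the next corner and along the short side to its far corner. Only touch it, gently enough that the spring stand it lies on is not pushed far down; do not lift or shift the cover, leave the other parts alone, and take the hand away afterwards.

Things in the scene. Friction and masses are not known exactly. Their poses are not given: they have to be found in the camera images.
- cover: Cast aluminium rocker cover, loose, 0.8 kg, upside down like an open tray 55 high, 50 deep inside. Flat rim flange 110 (x) by 220 (y), 22 wide, top at z 55, with small flush bolt-hole marks. Only the start corner (-x, -y) has a round-ended lug, sticking out 25 in -y. Trace: side -x from -y to +y, then side +y from -x to +x. Origin: centre of underside; z up.
- way_start (a point): Point on the flange's top face, in the middle of its 22 width, at the corner with the lug (11 from both outer edges, cover x -44, y -99): start of the trace. Axes as the cover's.
- way_corner (a point): Point on the flange's top face in the middle of the corner where the trace turns from the long side to the short side (cover x -44, y 99), 198 from the start.
- way_end (a point): Point on the flange's top face in the middle of the corner where the trace ends (cover x 44, y 99), 88 from the turn.
- flange_a: First section of the flange along the way to be traced: the lug's corner, 22 x 25. Flat aluminium, 5 thick, part of the cover. Origin at the centre of its top face; axes as the cover's.
- flange_b: Second section of the flange along the way to be traced: next 45 of the long side. Flat aluminium, 5 thick, part of the cover. Origin at the centre of its top face; axes as the cover's.
- flange_c: Third section of the flange along the way to be traced: next 45 of the long side. Flat aluminium, 5 thick, part of the cover. Origin at the centre of its top face; axes as the cover's.
- flange_d: Fourth section of the flange along the way to be traced: next 45 of the long side. Flat aluminium, 5 thick, part of the cover. Origin at the centre of its top face; axes as the cover's.
- flange_e: Fifth section of the flange along the way to be traced: last 60 of the long side, with the corner where the trace turns. Flat aluminium, 5 thick, part of the cover. Origin at the centre of its top face; axes as the cover's.
- flange_f: Sixth section of the flange along the way to be traced: first 60 of the short side after that corner. Flat aluminium, 5 thick, part of the cover. Origin at the centre of its top face; axes as the cover's.
- flange_g: Last section of the flange along the way to be traced: last 28 of the short side, the far corner. Flat aluminium, 5 thick, part of the cover. Origin at the centre of its top face; axes as the cover's.
- stand: Steel base of the spring stand, fixed to the bench, 150 (x) by 244 (y) by 12. Origin: centre of its underside on the bench. The cover's underside lies 36 above it while nothing presses, its flange top 91.
- plate (a joint): How far the grey plate that carries the cover has sunk on its four springs, in m, straight down: 0 at rest with the cover on it, stop at 0.012. It starts to give at 1.5 to 4 N and then takes 0.8 N more per mm; it springs back. More than 0.008 is pressing too hard.
- piston: Bystander: loose aluminium piston standing upright, 60 diameter, 58 high; origin at the centre of its underside.
- bearing: Bystander: loose steel ring lying flat, 52 diameter, 18 high; origin at the centre of its underside.
- carton: Bystander: loose cardboard box 75 x 110 x 60 high; origin at the centre of its underside.
- oil_can: Bystander: loose can standing upright, 56 diameter, 120 high; origin at the centre of its underside.

How it is judged:
By the outcome, as a careful person would: the job done as asked, in the order asked, and still so for the second after the job is handed in, with the robot touching nothing.
It also fails if it takes over 54 s, if anything falls off the work surface, if the arm or the gripper's body presses on something with over 40 N, if the wrist force passes 120 N, or if a joint passes its speed limit or range.

## Working session

There is one attempt and no reset: what is moved stays moved. The work goes in short steps, Python scripts to look and compute and a tool call to move; the robot and the scene stay as the last step left them, time stands still between calls to the robot, and variables do not carry over. Pictures are saved under pics/ and viewed, at most 10 in all, crops included, and the job is handed in when it is done.

Besides the shell and the picture viewer there is one more tool, called after "Emit:" as name(argument=value, ...) on one line, values as JSON. jog_arm: Moves the arm, as the interface text tells. Its arguments: {"type":"object","properties":{"turn":{"type":"array"},"translation":{"type":"array"},"grip":{"type":"array"},"force":{"type":"number"}},"required":["turn","translation","grip"]}

```bash
mkdir -p pics; python3 - <<'E'
from plant import r,cams,models
import cv2,numpy as np
s=r.get_state();print({k:np.round(v,4).tolist() for k,v in s.items()},r.tips_ahead)
for c in("top","side"):
    im=cams.snapshot(c);cv2.imwrite(f"pics/{c}0.png",im[:,:,::-1])
    for n in("way_start","way_corner","way_end","cover","stand"):
        print(c,n,[(np.round(d["position"],4).tolist(),round(d["p"],2)) for d in models.place_of(c,n)[:3]])
    p=cams.camera_params(c);print({k:np.round(v,4).tolist() for k,v in p.items()})
E
```

```text
{'clock': 0.0, 'q': [1.1828, 0.69, -0.1945, 1.5663, 0.1573, 0.9025, -0.2151], 'qd': [0.0026, -0.0016, 0.001, -0.0009, -0.0004, 0.001, -0.0003], 'joint_torque': [-0.0001, -52.7556, -1.2666, -15.3429, -0.0526, 0.0065, 0.0001], 'tool_pos': [0.2556, -0.5697, 0.2569], 'eef_rot': [0.9778, 0.2094, -0.0003, -0.0009], 'contact_force': [-0.8139, -0.8357, -0.3611], 'moment': [0.0113, 0.0219, 0.0487], 'finger_force': 0.0, 'opening': 0.9973} 0.019
top way_start [([0.4303, -0.0742, 0.0915], 0.58)]
top way_corner [([0.6112, 0.0153, 0.0882], 0.58)]
top way_end [([0.6529, -0.0631, 0.0872], 0.83)]
top cover []
top stand []
{'fx': 500.1642, 'fy': 500.1642, 'cx': 312.7857, 'cy': 195.8839, 'eye': [0.5016, 0.0178, 1.2966], 'orientation': [0.0056, -0.0221, -0.7015, 0.7123]}
side way_start [([0.4382, -0.0708, 0.0891], 0.59), ([0.5526, 0.3838, -0.0], 0.44), ([0.4527, 0.0518, -0.0001], 0.31)]
side way_corner [([0.608, 0.0133, 0.0901], 0.8)]
side way_end [([0.6547, -0.0641, 0.092], 0.68), ([0.4386, -0.0737, 0.0901], 0.62), ([0.5551, 0.3814, -0.0003], 0.38)]
side cover [([0.5415, -0.0688, 0.0334], 0.76)]
side stand [([0.5413, -0.0717, 0.0009], 0.59)]
{'fx': 395.3033, 'fy': 395.3033, 'cx': 323.2941, 'cy': 197.95, 'eye': [0.2958, -0.4829, 0.7326], 'orientation': [0.3415, -0.0928, -0.2257, 0.9077]}
```

View pics/top0.png

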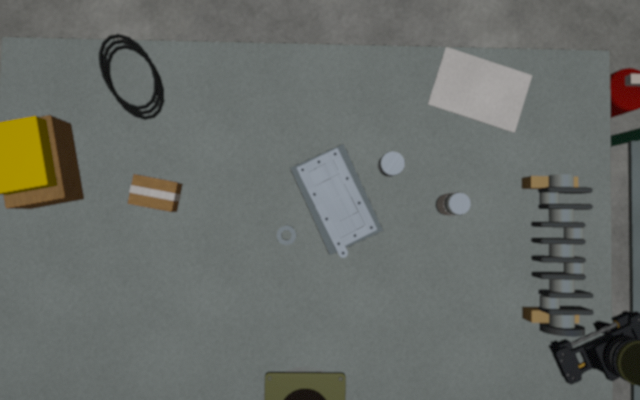

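View pics/side0.png

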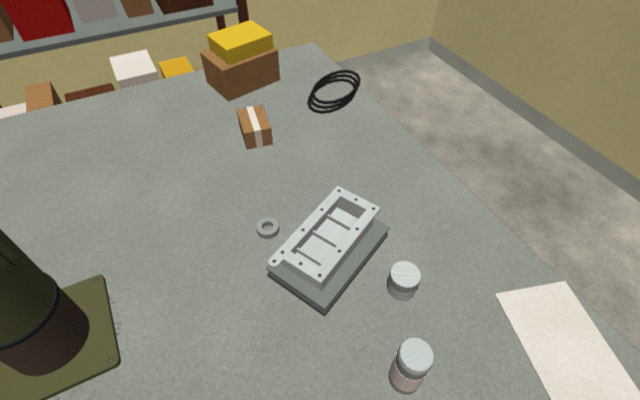

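Emit:
jog_arm(turn=[[0,0,-0.047],[0,0,-0.047],[0,0,-0.047],[0,0,-0.047],[0,0,-0.047],[0,0,-0.047],[0,0,-0.047],[0,0,-0.047],[0,0,-0.047],[0,0,-0.047],[0,0,-0.047],[0,0,-0.047],[0,0,-0.047],[0,0,-0.047],[0,0,-0.047],[0,0,-0.047]], translation=[[0.033,-0.032,-0.01],[0.066,-0.064,-0.02],[0.099,-0.096,-0.03],[0.132,-0.128,-0.03],[0.165,-0.16,-0.03],[0.198,-0.192,-0.03],[0.231,-0.224,-0.03],[0.264,-0.256,-0.03],[0.297,-0.288,-0.03],[0.33,-0.32,-0.03],[0.363,-0.352,-0.03],[0.38,-0.37,-0.03],[0.395,-0.382,-0.03],[0.395,-0.382,-0.03],[0.395,-0.382,-0.03],[0.395,-0.382,-0.03]], grip=[1,1,1,1,1,1,1,1,1,1,1,1,1,1,1,1], force=20)

```text
clock: 2.6
tool_pos: [0.4594, -0.0612, 0.2877]
eef_rot: [0.973, 0.231, -0.0, 0.0]
contact_force: [0.4, 0.4, -0.4]
opening: 0.004
finger_force: 0.0
```

```bash
cat > h.py <<'E'
from plant import r,cams,models
import cv2,numpy as np
from scipy.spatial.transform import Rotation as R
def st():
    s=r.get_state();print({k:np.round(s[k],4).tolist() for k in("clock","tool_pos","eef_rot","contact_force","opening")});return s
E
python3 - <<'E'
from h import *
st()
p=cams.camera_params("wrist");print({k:np.round(v,4).tolist() for k,v in p.items()})
cv2.imwrite("pics/w1.png",cams.snapshot("wrist")[:,:,::-1])
for n in("way_start","way_corner","way_end","cover"):
    print(n,[(np.round(d["position"],4).tolist(),round(d["p"],2)) for d in models.place_of("wrist",n)[:3]])
E
```

```text
{'clock': 2.6, 'tool_pos': [0.4594, -0.0612, 0.2877], 'eef_rot': [0.9729, 0.2313, -0.0002, 0.0003], 'contact_force': [0.3504, 0.4272, -0.3675], 'opening': 0.0045}
{'fx': 343.9617, 'fy': 343.9617, 'cx': 323.9231, 'cy': 199.0686, 'eye': [0.5187, -0.0302, 0.4136], 'orientation': [-0.1113, 0.069, -0.5196, 0.8443]}
way_start []
way_corner []
way_end [([0.597, 0.0062, 0.0895], 0.31)]
cover [([0.5419, -0.0706, 0.0356], 0.59)]
```

View pics/w1.png

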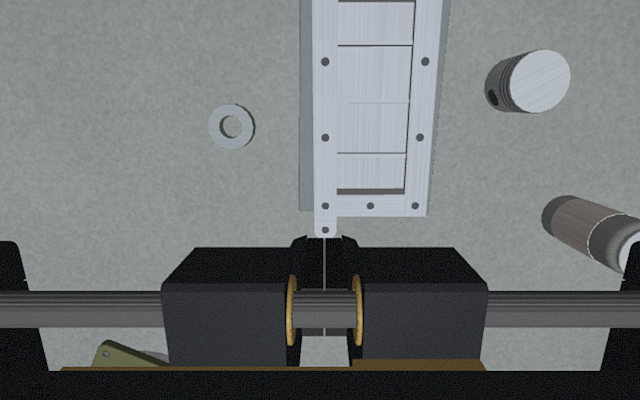

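```bash
cat >> h.py <<'E'
def ray(p,uv,z):
    # camera x right,y up,looking -z
    v=np.array([(uv[0]-p["cx"])/p["fx"],-(uv[1]-p["cy"])/p["fy"],-1]);d=R.from_quat(p["orientation"]).apply(v)
    e=np.array(p["eye"]);return e+d*(z-e[2])/d[2]
E
python3 - <<'E'
from h import *
p=cams.camera_params("wrist");im=cams.snapshot("wrist")
for uv in[(314,210),(313.5,100),(313.5,5),(325,206),(325,138),(325,62),(415.5,206),(420,138),(425,62),(427,216)]:
    print(uv,np.round(ray(p,uv,0.091),4))
c=cv2.resize(im[0:260,290:460,::-1],None,fx=2.3,fy=2.3,interpolation=cv2.INTER_CUBIC);cv2.imwrite("pics/w1c.png",c)
E
```

```text
(314, 210) [ 0.4273 -0.0645  0.091 ]
(313.5, 100) [ 0.5199 -0.018   0.091 ]
(313.5, 5) [0.5889 0.0162 0.091 ]
(325, 206) [ 0.4358 -0.0723  0.091 ]
(325, 138) [ 0.4943 -0.0426  0.091 ]
(325, 62) [ 0.5531 -0.0128  0.091 ]
(415.5, 206) [ 0.4757 -0.1511  0.091 ]
(420, 138) [ 0.5341 -0.1211  0.091 ]
(425, 62) [ 0.5927 -0.0911  0.091 ]
(427, 216) [ 0.472  -0.1664  0.091 ]
```

View pics/w1c.png

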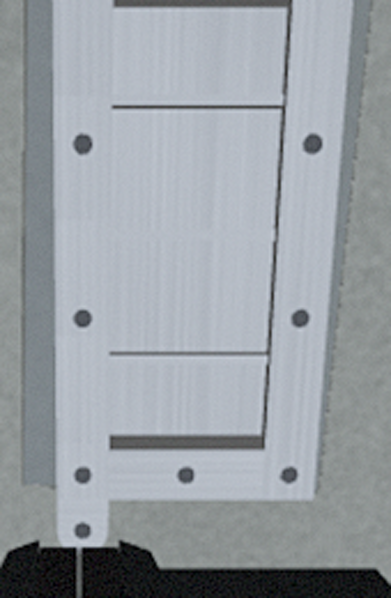

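Emit:
jog_arm(turn=[[0,0,0],[0,0,0],[0,0,0],[0,0,0],[0,0,0],[0,0,0],[0,0,0],[0,0,0]], translation=[[-0.01,-0.001,0.03],[-0.02,-0.001,0.07],[-0.027,-0.001,0.11],[-0.027,-0.001,0.14],[-0.027,-0.001,0.16],[-0.027,-0.001,0.168],[-0.027,-0.001,0.168],[-0.027,-0.001,0.168]], grip=[1,1,1,1,1,1,1,1])

```text
clock: 3.9
tool_pos: [0.4359, -0.0714, 0.1204]
eef_rot: [0.973, 0.232, 0.001, 0.0]
contact_force: [-0.5, 0.3, 0.8]
opening: 0.004
finger_force: 0.0
```

```bash
python3 - <<'E'
from h import *
for i in range(4): s=st(); cams.snapshot("top")
im=cams.snapshot("wrist");w=im[0:260,240:460,::-1];sd=cams.snapshot("side")[130:330,200:440,::-1]
print([(np.round(d["position"],4).tolist(),round(d["p"],2)) for d in models.place_of("wrist","way_corner")[:2]])
p=cams.camera_params("wrist");print({k:np.round(v,4).tolist() for k,v in p.items()})
cv2.imwrite("pics/w2.png",np.hstack([cv2.resize(w,(440,520)),cv2.resize(sd,(360,520*3//5)) if 0 else cv2.copyMakeBorder(cv2.resize(sd,(360,300)),0,220,0,0,0)]))
E
```

```text
{'clock': 3.9, 'tool_pos': [0.4359, -0.0714, 0.1204], 'eef_rot': [0.9727, 0.2322, 0.0007, 0.0002], 'contact_force': [-0.5247, 0.3305, 0.79], 'opening': 0.0043}
{'clock': 3.95, 'tool_pos': [0.4358, -0.0714, 0.1205], 'eef_rot': [0.9727, 0.2322, 0.0008, 0.0003], 'contact_force': [0.0722, 0.7614, 0.1302], 'opening': 0.0046}
{'clock': 4.0, 'tool_pos': [0.4358, -0.0714, 0.1204], 'eef_rot': [0.9727, 0.2322, 0.0008, 0.0002], 'contact_force': [-0.0254, 0.133, 0.1943], 'opening': 0.0068}
{'clock': 4.05, 'tool_pos': [0.4358, -0.0714, 0.1204], 'eef_rot': [0.9727, 0.2322, 0.0007, 0.0002], 'contact_force': [0.1894, 0.428, -0.7076], 'opening': 0.005}
[([0.463, -0.0646, 0.0906], 0.73)]
{'fx': 343.9617, 'fy': 343.9617, 'cx': 323.9231, 'cy': 199.0686, 'eye': [0.4946, -0.0403, 0.2459], 'orientation': [-0.1109, 0.0686, -0.5189, 0.8448]}
```

View pics/w2.png

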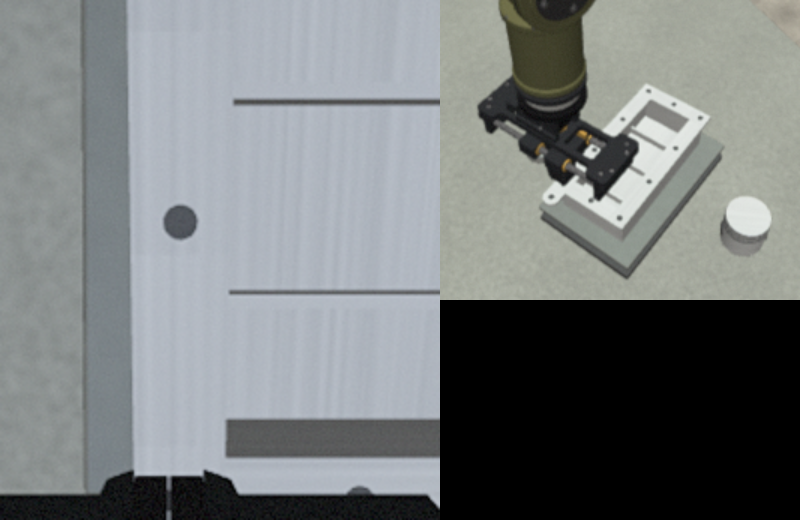

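Emit:
jog_arm(turn=[[0,0,0],[0,0,0],[0,0,0],[0,0,0],[0,0,0],[0,0,0],[0,0,0],[0,0,0]], translation=[[-0.0005,0.0027,0],[-0.0005,0.0027,0.003],[-0.0005,0.0027,0.006],[-0.0005,0.0027,0.008],[-0.0005,0.0027,0.009],[-0.0005,0.0027,0.01],[-0.0005,0.0027,0.011],[-0.0005,0.0027,0.011]], grip=[1,1,1,1,1,1,1,1])

```text
clock: 5.25
tool_pos: [0.436, -0.0739, 0.1089]
eef_rot: [0.973, 0.232, 0.0, 0.0]
contact_force: [-1.7, -0.0, 4.8]
opening: 0.002
finger_force: 2.3
```

```bash
cat >> h.py <<'E'
def avg(n=6):
    F=[]
    for i in range(n):
        s=r.get_state();F.append(np.r_[s["contact_force"],s["tool_pos"]]);cams.snapshot("top")
    print(s["clock"],np.round(np.mean(F,0),4),np.round(s["eef_rot"],4))
E
python3 -c "
from h import *
avg()"
```

```text
5.5 [-1.1051  0.4557  4.4571  0.436  -0.0739  0.1088] [ 0.9726  0.2323 -0.     -0.    ]
```

Emit:
jog_arm(turn=[[0,0,0],[0,0,0],[0,0,0],[0,0,0],[0,0,0],[0,0,0],[0,0,0],[0,0,0],[0,0,0],[0,0,0],[0,0,0],[0,0,0],[0,0,0],[0,0,0],[0,0,0],[0,0,0],[0,0,0],[0,0,0],[0,0,0],[0,0,0]], translation=[[0.002,0,0.0005],[0.005,0,0.0005],[0.009,0,0.0005],[0.013,0,0.0005],[0.017,0,0.0005],[0.021,0,0.0005],[0.025,0,0.0005],[0.029,0,0.0005],[0.033,0,0.0005],[0.037,0,0.0005],[0.041,0,0.0005],[0.045,0,0.0005],[0.049,0,0.0005],[0.053,0,0.0005],[0.057,0,0.0005],[0.061,0,0.0005],[0.064,0,0.0005],[0.066,0,0.0005],[0.067,0,0.0005],[0.067,0,0.0005]], grip=[1,1,1,1,1,1,1,1,1,1,1,1,1,1,1,1,1,1,1,1])

```text
clock: 8.05
tool_pos: [0.4943, -0.0448, 0.108]
eef_rot: [0.973, 0.232, -0.002, 0.0]
contact_force: [-2.7, -2.2, 5.2]
opening: 0.006
finger_force: 2.7
```

```bash
python3 - <<'E'
from h import *
avg()
im=cams.snapshot("wrist");cv2.imwrite("pics/w3.png",im[:,:,::-1])
E
```

```text
8.3 [-3.5175 -2.127   5.5642  0.4943 -0.0448  0.108 ] [ 9.728e-01  2.317e-01 -1.800e-03  4.000e-04]
```

View pics/w3.png

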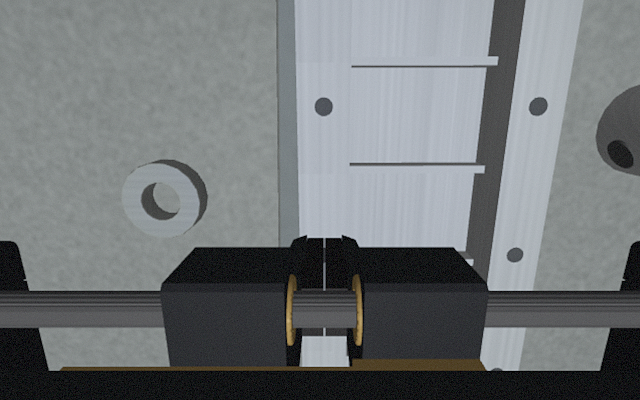

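```bash
python3 - <<'E'
from h import *
p=cams.camera_params("wrist");im=cams.snapshot("wrist")
g=im[90:125,300:350].mean(2);m=g<g.min()+45;y,x=np.nonzero(m);u=(x.mean()+300,y.mean()+90)
b=ray(p,u,0.0898)
p0=dict(p,eye=[0.4946,-0.0403,0.2459],orientation=[-0.1109,0.0686,-0.5189,0.8448])
a=ray(p0,(330,111.0),0.091);print(u,a,b,np.linalg.norm(b-a),np.degrees(np.arctan2(*(b-a)[1::-1])))
print(r.get_state()["tool_pos"])
E
```

```text
(np.float64(323.17857142857144), np.float64(106.32539682539682)) [ 0.49423564 -0.0433155   0.091     ] [ 0.553426   -0.01340589  0.0898    ] 0.0663289095966399 26.80802879553364
[ 0.49427173 -0.04483085  0.10803699]
```

Emit:
jog_arm(turn=[[0,0,0],[0,0,0],[0,0,0],[0,0,0],[0,0,0],[0,0,0],[0,0,0],[0,0,0],[0,0,0],[0,0,0],[0,0,0],[0,0,0],[0,0,0],[0,0,0],[0,0,0],[0,0,0],[0,0,0],[0,0,0]], translation=[[0.002,0,-0.0002],[0.005,0,-0.0002],[0.009,0,-0.0002],[0.013,0,-0.0002],[0.017,0,-0.0002],[0.021,0,-0.0002],[0.025,0,-0.0002],[0.029,0,-0.0002],[0.033,0,-0.0002],[0.037,0,-0.0002],[0.041,0,-0.0002],[0.045,0,-0.0002],[0.049,0,-0.0002],[0.053,0,-0.0002],[0.057,0,-0.0002],[0.061,0,-0.0002],[0.064,0,-0.0002],[0.066,0,-0.0002]], grip=[1,1,1,1,1,1,1,1,1,1,1,1,1,1,1,1,1,1])

```text
clock: 10.7
tool_pos: [0.5533, -0.0152, 0.1082]
eef_rot: [0.973, 0.232, -0.002, 0.001]
contact_force: [-4.1, -1.8, 5.2]
opening: 0.007
finger_force: 2.6
```

```bash
python3 - <<'E'
from h import *
avg(4)
p=cams.camera_params("wrist");im=cams.snapshot("wrist")
g=im[80:140,300:350].mean(2);m=g<g.min()+45;y,x=np.nonzero(m);u=(x.mean()+300,y.mean()+80)
print(u,len(x),ray(p,u,0.0898))
E
```

```text
10.85 [-3.3879 -1.5865  5.2037  0.5535 -0.015   0.1082] [ 9.728e-01  2.318e-01 -1.500e-03  5.000e-04]
(np.float64(322.9123505976096), np.float64(107.27091633466135)) 251 [0.6123442  0.01636658 0.0898    ]
```

Emit:
jog_arm(turn=[[0,0,0],[0,0,0],[0,0,0],[0,0,0],[0,0,0],[0,0,0],[0,0,0],[0,0,0],[0,0,0],[0,0,0],[0,0,0],[0,0,0],[0,0,0],[0,0,0],[0,0,0],[0,0,0],[0,0,0],[0,0,0],[0,0,0]], translation=[[0.002,0,0],[0.005,0,0],[0.009,0,0],[0.013,0,0],[0.017,0,0],[0.021,0,0],[0.025,0,0],[0.029,0,0],[0.033,0,0],[0.037,0,0],[0.041,0,0],[0.045,0,0],[0.049,0,0],[0.053,0,0],[0.057,0,0],[0.061,0,0],[0.064,0,0],[0.066,0,0],[0.067,0,0]], grip=[1,1,1,1,1,1,1,1,1,1,1,1,1,1,1,1,1,1,1])

```text
clock: 13.32
tool_pos: [0.6133, 0.015, 0.1082]
eef_rot: [0.973, 0.232, -0.002, 0.001]
contact_force: [-3.8, -1.7, 4.6]
opening: 0.009
finger_force: 2.6
```

```bash
python3 - <<'E'
from h import *
avg(4)
im=cams.snapshot("wrist");cv2.imwrite("pics/w4.png",im[:,:,::-1])
E
```

```text
13.475 [-3.1776 -1.5624  5.1447  0.6133  0.0151  0.1082] [ 9.728e-01  2.318e-01 -1.600e-03  6.000e-04]
```

View pics/w4.png

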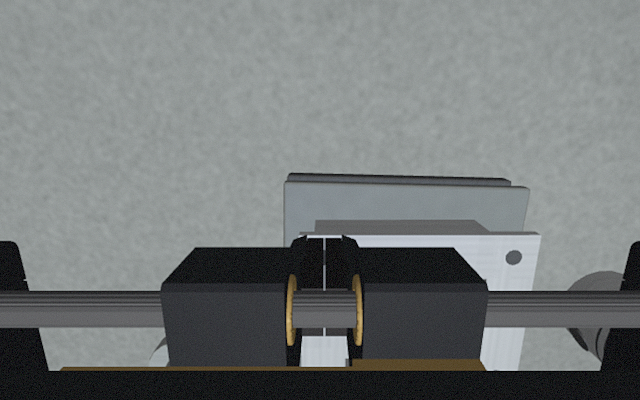

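Emit:
jog_arm(turn=[[0,0,0],[0,0,0],[0,0,0],[0,0,0],[0,0,0],[0,0,0],[0,0,0],[0,0,0],[0,0,0],[0,0,0],[0,0,0],[0,0,0]], translation=[[-0.0005,0.002,0],[-0.001,0.005,0],[-0.0015,0.009,0],[-0.0015,0.013,0],[-0.0015,0.017,0],[-0.0015,0.021,0],[-0.0015,0.025,0],[-0.0015,0.029,0],[-0.0015,0.033,0],[-0.0015,0.037,0],[-0.0015,0.041,0],[-0.0015,0.044,0]], grip=[1,1,1,1,1,1,1,1,1,1,1,1])

```text
clock: 15.08
tool_pos: [0.6331, -0.0237, 0.1084]
eef_rot: [0.973, 0.232, -0.0, -0.0]
contact_force: [-3.2, 3.4, 5.8]
opening: 0.008
finger_force: 2.5
```

```bash
python3 - <<'E'
from h import *
avg(4)
p=cams.camera_params("wrist");im=cams.snapshot("wrist")
g=im[240:275,385:480].mean(2);
cv2.imwrite("pics/w5.png",im[140:380,200:600,::-1])
print(r.get_state()["tool_pos"])
E
```

```text
15.225 [-1.519   3.0502  5.597   0.6333 -0.0241  0.1084] [9.727e-01 2.319e-01 1.000e-04 3.000e-04]
[ 0.63332365 -0.02422972  0.10847117]
```

View pics/w5.png

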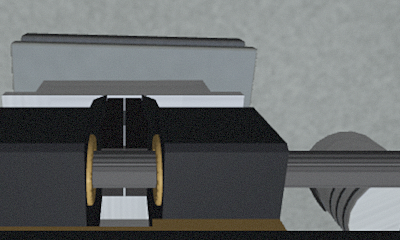

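Emit:
jog_arm(turn=[[0,0,0],[0,0,0],[0,0,0],[0,0,0],[0,0,0],[0,0,0],[0,0,0],[0,0,0],[0,0,0],[0,0,0],[0,0,0],[0,0,0],[0,0,0],[0,0,0]], translation=[[-0.0003,0.002,0],[-0.0003,0.005,0],[-0.0003,0.009,0],[-0.0003,0.013,0],[-0.0003,0.017,0],[-0.0003,0.021,0],[-0.0003,0.025,0],[-0.0003,0.029,0],[-0.0003,0.033,0],[-0.0003,0.037,0],[-0.0003,0.041,0],[-0.0003,0.044,0],[-0.0003,0.0447,0],[-0.0003,0.0447,0]], grip=[1,1,1,1,1,1,1,1,1,1,1,1,1,1])

```text
clock: 17.08
tool_pos: [0.6529, -0.0639, 0.1084]
eef_rot: [0.973, 0.232, -0.0, 0.0]
contact_force: [-1.8, 3.1, 4.5]
opening: 0.006
finger_force: 2.5
```

```bash
python3 - <<'E'
from h import *
avg(4)
im=cams.snapshot("wrist")
cv2.imwrite("pics/w6.png",im[140:380,100:500,::-1])
E
```

```text
17.225 [-1.5065  2.8224  4.8029  0.6529 -0.0639  0.1084] [ 9.727e-01  2.321e-01 -2.000e-04  1.000e-04]
```

View pics/w6.png

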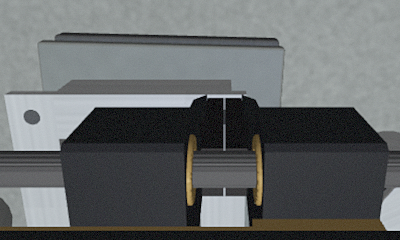

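Emit:
jog_arm(turn=[[0,0,0],[0,0,0],[0,0,0],[0,0,0],[0,0,0],[0,0,0],[0,0,0],[0,0,0],[0,0,0],[0,0,0],[0,0,0],[0,0,0],[0,0,0]], translation=[[0,0,-0.001],[0,0,-0.003],[0,0,-0.006],[0,0,-0.012],[0,0,-0.025],[0,0,-0.05],[0,0,-0.08],[0,0,-0.11],[0,0,-0.14],[-0.02,0,-0.16],[-0.04,0,-0.17],[-0.04,0,-0.17],[-0.04,0,-0.17]], grip=[1,1,1,1,1,1,1,1,1,1,1,1,1])

```text
clock: 18.95
tool_pos: [0.6178, -0.0811, 0.2785]
eef_rot: [0.973, 0.232, 0.0, -0.0]
contact_force: [0.4, 1.0, -0.6]
opening: 0.003
finger_force: 0.0
```

```bash
python3 - <<'E'
from h import *
avg(2)
for n in("way_start","way_corner","way_end","cover"):
  for c in("side","wrist"):
    cams.snapshot(c)
    print(c,n,[(np.round(d["position"],4).tolist(),round(d["p"],2)) for d in models.place_of(c,n)[:2]])
print(r.finish_job())
E
```

```text
19.0 [-0.0679  0.7797  0.1459  0.6178 -0.081   0.2783] [ 9.726e-01  2.327e-01  1.000e-04 -3.000e-04]
side way_start [([0.4358, -0.0733, 0.0888], 0.75)]
wrist way_start []
side way_corner [([0.6107, 0.0171, 0.0912], 0.77)]
wrist way_corner [([0.6107, 0.0152, 0.0974], 0.66), ([0.6529, -0.0647, 0.0885], 0.5)]
side way_end [([0.655, -0.063, 0.0907], 0.92), ([0.4398, -0.0764, 0.094], 0.3)]
wrist way_end [([0.6533, -0.0643, 0.0882], 0.77)]
side cover [([0.5438, -0.0679, 0.0368], 0.95)]
wrist cover [([0.542, -0.0693, 0.0354], 0.67)]
the job is handed in; nothing more can be done
None
```

I felt along the flange from the lug corner, round the turn and on to the far corner, pressing with about 5 N and sinking the plate roughly 1–3 mm. The cover did not move beyond measurement error, and the hand was clear at 19 s, when I handed the job in; the force was steady at each stop, though nothing was logged while sliding, so small nicks are not ruled out.

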